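# Hang up the rinse basket and snap the lid onto the ultrasonic bath

## Task

Close up the small round ultrasonic cleaner: lift the wire basket out of it, hang the basket by its handle on the hook of the drain stand and let go of it. Then put the round lid with the knob on the cleaner and press it straight down until it snaps under all four spring clips, and finish while still holding the lid down by its knob, pressing firmly so that the rubber gasket stays squeezed. Leave everything else on the bench where it is.

Things in the scene. Friction and masses are not known exactly. Their poses are not given: they have to be found in the camera images.
- bath: the ultrasonic cleaner, fixed to the bench: white round foot 124 mm across and 30 mm high, on it a steel tub 100 mm across (92 mm inside), inner floor 30 mm and rim 88 mm above the bench. Origin under its centre, z up. Four steel spring clips stand round the rim at 45, 135, 225 and 315 degrees from its x axis
- clip_nose (a point): innermost edge of the 45-degree clip, 49 mm from the bath's axis, 100.5 mm above the bench (the nose's underside: 99 mm). All clips alike, 14 mm wide: from this edge a guide slopes up and out to 59 mm from the axis at 118 mm height (centres a lid up to 4 mm off). Pushing the lid past the sprung noses takes about 7 to 15 N, then the force drops as they snap over its edge
- bath_seat (a point): centre of the top of the gasket (unpressed), 94 mm above the bench on the bath's axis: where the centre of the lid's underside belongs. A snapped lid rests about 1 mm lower than this and stays there by itself
- gasket (a joint): how far the black rubber gasket ring on the tub's rim (100 mm outer, 86 mm inner diameter) is squeezed down, in m: 0 unpressed, about 0.001 with the lid snapped in and let go, 0.005 at its stop. Stiffness 2 N per mm from a preload of 2 N: 0.002 takes about 6 N, the stop about 12 N
- basket: wire basket, 64 mm across, 40 mm high, about 150 g, standing in the tub at the start. Origin at the centre of its underside, z up. Its rigid bail handle stands up from its +y and -y sides, 78 mm wide over all, with a straight 6 mm round bar at the top that runs along the basket's y axis; the opening under the bar is 52 mm high
- basket_bar (a point): middle of the bail's top bar (bar centre), 95 mm above the basket's underside
- basket_grip (a point): point at which to grip the black upright grip on top of the bar: a square block 18 x 18 mm (sides along the basket's x and y) from 2 mm to 42 mm above the bar's centre line; this point is 28 mm above the bar centre, so that fingertips end 9 mm above the bar
- hook: drain stand, fixed to the bench: flat base 120 x 90 x 12 mm and a 12 mm round post 60 mm behind (+x of) the hook's lowest point, 222 mm high; from the post's top an 8 mm round arm runs in its -x direction, dips to the low point and turns up to the free tip. Origin on the bench below the low point, z up, x from the tip to the post
- hook_seat (a point): top of the arm at the hook's low point, 219 mm above the bench, where the bar comes to rest (bar centre 3 mm above it). The low part is level from 12 mm before to 13 mm behind this point; the upturned tip ends 24 mm before it (-x) with its top 12 mm above it. The bar must come over the tip from the -x side, lying across the arm
- lid: flat round steel lid, 104 mm across and 6 mm thick, about 140 g, lying on the bench, knob up. Origin at the centre of its underside, z up
- lid_knob (a point): grip point on the lid's black knob: a cylinder 22 mm across that stands from 6 mm to 44 mm above the lid's underside; this point is 28 mm above the underside, so that fingertips end 3 mm above the disc
- meter: orange multimeter 85 x 160 x 36 mm, not to be disturbed; origin under its centre
- phone_frame: white phone frame 70 x 140 x 8 mm, not to be disturbed; origin under its centre
- phone_back: white phone back cover 70 x 140 x 8 mm, not to be disturbed; origin under its centre
- screwdriver: small screwdriver 160 mm long, lying, not to be disturbed
- dish: small round brass dish 68 mm across, 30 mm high, not to be disturbed; origin under its centre
- flux: small white bottle 32 mm across, 75 mm high, not to be disturbed; origin under its centre
- spool: metal solder spool 60 mm across, 40 mm high, not to be disturbed; origin under its centre

How it is judged:
On the way, in this order (a step that is already met when the one before it is completed fails the run):
1. the basket hangs by its bar on the hook, let go of (x of basket_bar in the frame of hook_seat between -0.02 and 0.022 m and y of basket_bar in the frame of hook_seat between -0.03 and 0.03 m and z of basket_bar in the frame of hook_seat between -0.004 and 0.012 m and contact force between basket and hook above 0.3 N and angle between basket's own z axis and vertical below 0.35 rad and contact force between the fingers and basket below 0.1 N), for 0.4 s.
2. the lid has snapped under the clips and is pressed down on the gasket (horizontal distance between lid and bath_seat below 0.006 m and z of lid in the frame of bath_seat between -0.008 and -0.0003 m and angle between lid's own z axis and vertical below 0.04 rad and value of joint gasket above 0.002 m and contact force between the fingers and lid above 2 N), for 0.3 s.
At the end, for the whole second after the job is handed in: The basket hangs by its bar on the hook (within 2 cm along, 3 cm across its low point), untouched, tilted under 20 degrees, not swinging; the lid is under all four clips, centred within 6 mm, level within 2 degrees, and the gripper holds it down with the gasket squeezed over 2 mm (about 6 N) (all of step 1 and all of step 2 and linear speed of lid below 0.01 m/s and linear speed of basket below 0.08 m/s); the arm keeps its last pose, push and grip.
It fails at once if something else on the bench was moved by more than 4 cm (distance of any of meter, phone_frame, phone_back, screwdriver, dish, flux, spool from where it was at the start of the episode above 0.04 m).
It also fails if it takes over 59 s, if anything falls off the work surface, if the arm or the gripper's body presses on something with over 40 N, if the wrist force passes 120 N, or if a joint passes its speed limit or range.

## Robot

A 6-joint arm with a two-finger parallel gripper is mounted at the origin on the work surface. World frame = base frame: x ahead of the robot, y to its left, z up, the work surface at z = 0. Lengths are in m, angles in rad, forces in N, time in s.
With the tool pointing down it reaches from about 0.35 to 0.975 m from the base axis. Payload 4.9 kg.
Tool frame: the origin (TCP) lies at the very end of the fingers, on their centre line; the grasp point (between the pads) lies 19 mm behind it; z points along the fingers, y is the line along which they close (so a half turn about z gives the same grasp; the last joint's range is limited). The gripper opens to 85 mm and grips with 20 to 120 N. Pads are 22 mm wide; open, the fingers measure 114 mm over their backs; the gripper's body (76 mm by 85 mm) begins 54 mm behind the grasp point. The pads swing forward as they close: fully open they stand 13 mm farther back than shut.
Start: joints at [-1.313, 0.053, 1.613, -0, 1.476, -0.119], TCP at [0.23, -0.581, 0.231] pointing down, gripper open.
Joint ranges: [-3.01, 3.01], [-1.01, 2.22], [0.06, 2.58], [-1.02, 4.17], [0.09, 2.62], [-3.14, 3.14]. Speed limits (rad/s): [2.57, 2.57, 3.14, 3.14, 3.14, 3.14].

## Interface

Orientations are given as a unit quaternion [w, x, y, z].
In Python, from plant import * gives the robot as it stands.
- The arm moves only by the tool jog_arm, never from a script. Its argument "moves" is a list that holds one entry, the list of rows, each a list of 7 numbers: the finger opening in cm, from 0 to 8.54, then the shift along the tool's x, y, z in cm, then the turn, a rotation vector about the tool's x, y, z in rad. A call has 1 to 20 rows; each row shifts and turns the commanded pose from where the row before left it, along the tool's axes as they then stand; what a row does not reach is not made up. A row lasts 1/12 s, in which the tool goes at most 41.7 mm and 7.16 degrees, less where a joint would pass 70% of its speed; a pose out of reach is approached as far as the arm can. A call is refused whole if a number of a shift passes 4.17 or a number of a turn 0.125, either way. A call with a gripper value outside its range is refused whole. The fingers move at their own pace and stop on an object; the grip force is fixed at half the most. Time passes only in rows, so rows that do not move let the fingers close. It gives the time, the measured TCP pose, the force, the opening and the grip force at its end, in the units of the state.
- state(): the state, without advancing time (a new reading comes with each control period).
- grab_frame(name): name is "side" or "top" or "wrist"; returns a dict with "color" (420x560x3 uint8, blue, green, red), "depth" (420x560 float32, m along the optical axis (not along the pixel's ray), 0 where there is no reading), "fx", "fy", "cx", "cy" (pixels), "R" (3x3) and "t" (3): a world point X has camera coordinates R X + t. Camera axes: x right, y down, z forward; pixel columns grow to the right and rows downward; lengths in m; the calibration is good to about 2 mm. A picture is of the moment at which its call begins.
- job_done(): hands the job in; it is judged then, once.
Trained networks look in a picture, given as the dict that the camera call returned (one of the last four; its "shot" number tells which), for a name from the list of things; names that differ only in an ending like _2 or _b are one class to them, and where a whole thing is asked for, a point or a joint stands for the part that bears it (a point fixed in the world has none). Each returns a list of dicts, best first, with "p" (0 to 1); they miss things now and then, are a little off and sometimes report something else, mostly with a low value. They report only what shows in the picture. A call takes as long as a camera call.
- recognise(name, picture): "rect" ([centre column, centre row, width, height] in pixels, round what is visible of it).
- regions_of(name, picture): "pixels" (420x560 bool, what is visible of it) and "rect" ([centre column, centre row, width, height] in pixels, round what is visible of it).
The state is a dict: "time": time; "joint_pos": joint angles; "joint_vel": joint speeds; "joint_efforts": joint torques, N m; "tool_pos": TCP position; "tool_rot": TCP orientation; "contact_force": force on the tool from outside, world axes, zero at the start; "ft_torque": the same for the moment, N m; "gripper_width": opening from 0.0 (shut) to 1.0 (fully open); "grasp_force": force on a finger pad.
Only numpy, scipy, OpenCV 4.12 (cv2) and the standard library are available. Lean on these libraries where they do the work, as an engineer would, in place of code of your own. Each camera call takes 0.05 s, during which the arm holds its last target. There are 200 camera calls.

## Working session

There is one attempt and no reset: what is moved stays moved. The work goes in short steps, Python scripts to look and compute and a tool call to move; the robot and the scene stay as the last step left them, time stands still between calls to the robot, and variables do not carry over. Pictures are saved under pics/ and viewed, at most 10 in all, crops included, and the job is handed in when it is done.

Besides the shell and the picture viewer there is one more tool, called after "Call:" by a JSON object that holds its "method" and its "body". jog_arm: Moves the arm, as the interface text tells. Its arguments: {"type":"object","properties":{"moves":{"type":"array"}},"required":["moves"]}

```bash
mkdir -p pics; ls; cat > h.py <<'E'
from plant import *
import numpy as np, cv2
from scipy.spatial.transform import Rotation as Ro
def pts(f,m=None):
    d=f["depth"]; v,u=np.nonzero((d>0)&(m if m is not None else d>0))
    z=d[v,u]; P=np.stack([(u-f["cx"])/f["fx"]*z,(v-f["cy"])/f["fy"]*z,z],1)
    return (P-np.array(f["t"]))@np.array(f["R"])
def tool():
    s=state(); q=s["tool_rot"]; return s,np.array(s["tool_pos"]),Ro.from_quat([q[1],q[2],q[3],q[0]])
E
python3 - <<'E'
from h import *
np.set_printoptions(precision=4,suppress=True)
s,p,R=tool(); print(s["time"],p,R.as_matrix())
F={}
for c in("side","top"):
    f=grab_frame(c); F[c]=f; cv2.imwrite(f"pics/{c}.png",f["color"])
    print(c,f["fx"],-np.array(f["R"]).T@f["t"])
    for n in("bath","basket","basket_grip","hook","lid","lid_knob","meter","dish","flux","spool"):
        for r in regions_of(n,f)[:1]:
            P=pts(f,r["pixels"]); print(c,n,round(r["p"],2),np.round(r["rect"]),np.median(P,0),P.min(0),P.max(0))
E
```

```text
pics
0.0 [ 0.2298 -0.5806  0.2301] [[ 0.9299  0.3679 -0.0005]
 [ 0.3679 -0.9299  0.002 ]
 [ 0.0002 -0.002  -1.    ]]
side 415.2054233831214 [ 0.4138 -0.6509  0.854 ]
side bath 0.71 [276. 209.  52.  67.] [ 0.5198 -0.0218  0.0596] [ 0.4556 -0.0545 -0.0029] [0.6014 0.1475 0.1314]
side basket 0.92 [272. 196.  19.  41.] [0.5214 0.01   0.1185] [ 0.4908 -0.0273 -0.0006] [0.5484 0.1638 0.1694]
side basket_grip 0.79 [273. 197.  27.  41.] [0.5226 0.0126 0.0883] [ 0.4887 -0.0273 -0.0006] [0.5538 0.1638 0.1694]
side hook 0.95 [288. 134.  43.  77.] [0.6017 0.2454 0.0123] [ 0.5296  0.1916 -0.0036] [0.6956 0.5771 0.2284]
side lid 0.81 [318. 313.  51.  44.] [ 0.5766 -0.2569  0.0059] [ 0.5273 -0.3028  0.0004] [ 0.6304 -0.2011  0.0471]
side lid_knob 0.68 [316. 314.  48.  45.] [ 0.5765 -0.2571  0.0058] [ 0.5273 -0.3039 -0.0021] [ 0.6304 -0.1996  0.0471]
side meter 0.66 [208. 343.  49.  88.] [ 0.3386 -0.3021  0.0356] [ 0.2894 -0.3698 -0.0031] [ 0.3842 -0.1893  0.0461]
side dish 0.63 [232. 166.  24.  21.] [0.4315 0.2237 0.0174] [0.3994 0.174  0.001 ] [0.4627 0.2447 0.0333]
side flux 0.52 [247. 290.  19. 
[... 669 characters left out ...]
6766 0.3292 0.2331]
top lid 0.73 [354. 191.  42.  40.] [ 0.5767 -0.2466  0.0055] [ 0.5274 -0.301  -0.0062] [ 0.6319 -0.1951  0.0482]
top lid_knob 0.6 [357. 192.  41.  45.] [ 0.5771 -0.247   0.0056] [ 0.5287 -0.3001 -0.0048] [ 0.6319 -0.1979  0.0482]
top meter 0.93 [380. 288.  75.  42.] [ 0.3376 -0.2819  0.0356] [ 0.2931 -0.3736 -0.0022] [ 0.385  -0.2031  0.0467]
top dish 0.81 [164. 259.  27.  32.] [0.435  0.2177 0.0137] [ 0.3995  0.1808 -0.0046] [0.4689 0.2451 0.0342]
top flux 0.7 [333. 251.  20.  11.] [ 0.4269 -0.1871  0.0488] [ 0.414  -0.2104 -0.0023] [ 0.4519 -0.1748  0.0785]
top spool 0.85 [289. 143.  23.  28.] [ 0.6975 -0.0924  0.0387] [ 0.6718 -0.1212 -0.0034] [ 0.7465 -0.0632  0.0459]
```

```bash
python3 - <<'E'
import cv2,numpy as np
a=cv2.imread("pics/side.png");b=cv2.imread("pics/top.png")
A=cv2.resize(a[80:360,180:380],None,fx=2,fy=2,interpolation=2);B=cv2.resize(b[120:320,100:420],None,fx=1.25*1,fy=1.25)
B=cv2.resize(b[130:320,100:300],None,fx=2,fy=2,interpolation=2)
o=np.zeros((560,800,3),np.uint8);o[:,:400]=A;o[:380,400:]=B;cv2.imwrite("pics/c1.png",o)
E
python3 - <<'E'
from h import *
np.set_printoptions(precision=4,suppress=True)
for c in("side","top"):
    f=grab_frame(c); P=pts(f)
    def sel(lo,hi):
        return P[((P>lo)&(P<hi)).all(1)]
    def mr(Q,n):
        if len(Q)>4: print(c,n,len(Q),Q.mean(0),"mid",(Q.min(0)+Q.max(0))/2,"rng",np.ptp(Q,0),cv2.minAreaRect(Q[:,:2].astype(np.float32)*1000))
    mr(sel([.5,-.03,.145],[.56,.05,.18]),"griptop")
    mr(sel([.48,-.04,.119],[.56,.06,.13]),"bar")
    mr(sel([.44,-.07,.08],[.6,.08,.10]),"rim")
    mr(sel([.44,-.07,.106],[.6,.08,.12]),"clips")
    mr(sel([.44,-.09,.024],[.6,.09,.033]),"foot")
    mr(sel([.5,-.32,.003],[.65,-.18,.010]),"liddisc")
    mr(sel([.54,-.3,.04],[.61,-.2,.05]),"knobtop")
    mr(sel([.5,.15,.008],[.72,.36,.016]),"hookbase")
    H=sel([.5,.15,.2],[.72,.36,.25]); mr(H,"hookarm")
    mr(sel([.5,.15,.03],[.72,.36,.2]),"post")
    h=H[np.argsort(H[:,0])]; print(h[::max(1,len(h)//15)])
E
```

```text
side griptop 96 [0.5196 0.0062 0.1603] mid [0.52   0.0091 0.1572] rng [0.0185 0.0234 0.023 ] ((519.95703125, 9.106609344482422), (20.895652770996094, 17.53816795349121), 25.786928176879883)
side bar 37 [ 0.5237 -0.0036  0.1258] mid [0.521  0.0076 0.124 ] rng [0.022  0.0639 0.0097] ((521.7172241210938, 7.409671783447266), (8.390689849853516, 66.7443618774414), 15.400797843933105)
side rim 467 [ 0.5209 -0.0023  0.0907] mid [0.5237 0.0068 0.09  ] rng [0.1141 0.1135 0.02  ] ((522.7660522460938, 7.550777435302734), (99.26512908935547, 100.87657165527344), 16.55320167541504)
side clips 99 [0.5233 0.0177 0.1127] mid [0.5224 0.0084 0.113 ] rng [0.1094 0.1079 0.0138] ((522.4281005859375, 8.738822937011719), (91.44979858398438, 92.72838592529297), 16.655614852905273)
side foot 391 [ 0.5164 -0.0147  0.0288] mid [0.5221 0.0029 0.0284] rng [0.1186 0.1074 0.0088] ((518.3099975585938, 1.55352783203125), (107.59880065917969, 112.38621520996094), 28.871667861938477)
side liddisc 1512 [ 0.577  -0.2535  0.0057] mid [ 0.5751 -0.2515  0.0065] rng [0.1495 0.1361 0.007 ] ((575.2551879882812, -252.031097412
[... 2843 characters left out ...]
79] rng [0.0913 0.0232 0.0285] ((578.7269287109375, 247.50222778320312), (92.92166900634766, 11.314776420593262), 8.73643970489502)
top post 167 [0.6165 0.2516 0.1214] mid [0.6178 0.2538 0.1156] rng [0.0107 0.0117 0.1663] ((616.62890625, 252.6051788330078), (7.581508159637451, 11.9378080368042), 38.72093200683594)
[[0.5331 0.2388 0.2283]
 [0.5398 0.2433 0.2269]
 [0.5476 0.2379 0.2191]
 [0.5555 0.2474 0.2147]
 [0.5623 0.244  0.2198]
 [0.5687 0.2442 0.2196]
 [0.5753 0.2427 0.2184]
 [0.5804 0.2472 0.2235]
 [0.586  0.2467 0.2257]
 [0.5937 0.254  0.2222]
 [0.5992 0.2533 0.2249]
 [0.6062 0.2559 0.2234]
 [0.6127 0.2525 0.2088]
 [0.6158 0.2495 0.2121]
 [0.6185 0.2481 0.2102]
 [0.6227 0.2539 0.2246]]
```

View pics/c1.png

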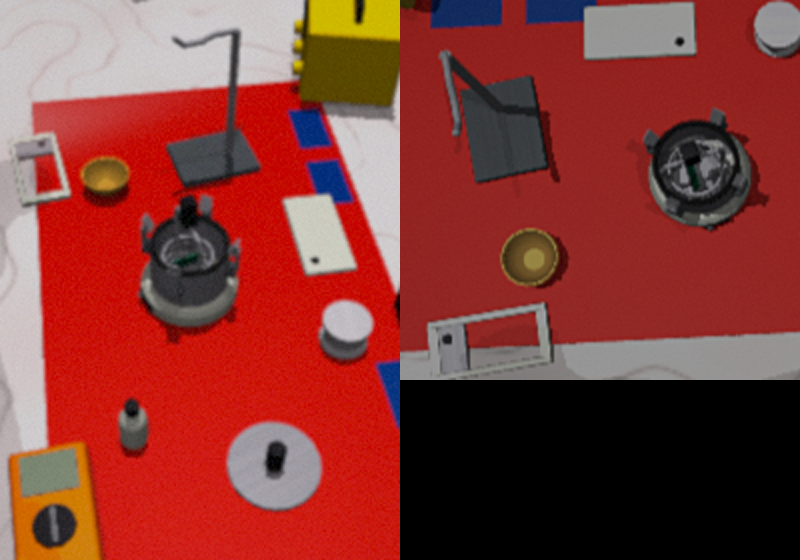

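The side crop (left) shows the basket grip at about (188,212), the hook tip at (178,40) and the lid knob at (276,455). The top crop (right) shows the bath and basket at (698,170) and the hook at (450,90). I'll go above the basket.

Call:
{"method": "jog_arm", "body": {"moves": [[[8.5,2.44,-2.21,0,0,0,0],[8.5,2.44,-2.21,0,0,0,0],[8.5,2.44,-2.21,0,0,0,0],[8.5,2.44,-2.21,0,0,0,0],[8.5,2.44,-2.21,0,0,0,0],[8.5,2.44,-2.21,0,0,0,0],[8.5,2.44,-2.21,0,0,0,0],[8.5,2.44,-2.21,0,0,0,0],[8.5,2.44,-2.21,0,0,0,0],[8.5,2.44,-2.21,0,0,0,0],[8.5,2.44,-2.21,0,0,0,0],[8.5,2.44,-2.21,0,0,0,0],[8.5,2.44,-2.21,0,0,0,0],[8.5,2.44,-2.21,0,0,0,0],[8.5,2.44,-2.21,0,0,0,0],[8.5,2.44,-2.21,0,0,0,0],[8.5,2.44,-2.21,0,0,0,0],[8.5,2.44,-2.21,0,0,0,0],[8.5,2.44,-2.21,0,0,0,0],[8.5,2.44,-2.21,0,0,0,0]]]}}

```text
time: 2.87
tool_pos: [0.5216, 0.0111, 0.2315]
tool_rot: [0.0, 0.982, 0.187, 0.0]
contact_force: [0.6, -1.0, -0.2]
gripper_width: 0.993
grasp_force: 0.0
```

Call:
{"method": "jog_arm", "body": {"moves": [[[8.5,0,0,0,0,0,0.108],[8.5,0,0,0,0,0,0],[8.5,0,0,0,0,0,0]]]}}

```text
time: 3.12
tool_pos: [0.5211, 0.0096, 0.2313]
tool_rot: [0.0, 0.991, 0.135, -0.0]
contact_force: [0.3, 0.4, 0.4]
gripper_width: 0.997
grasp_force: 0.0
```

```bash
cat > w.py <<'E'
from h import *
import sys
np.set_printoptions(precision=4,suppress=True)
def look(lo,hi,cams=("wrist",),save=None):
    for c in cams:
        f=grab_frame(c); P=pts(f)
        if save and c==cams[0]: cv2.imwrite(f"pics/{save}.png",f["color"])
        Q=P[((P>lo)&(P<hi)).all(1)]
        if len(Q)>4: print(c,len(Q),Q.mean(0),"mid",(Q.min(0)+Q.max(0))/2,"rng",np.ptp(Q,0),cv2.minAreaRect(Q[:,:2].astype(np.float32)*1000))
        else: print(c,"none")
def rep():
    s,p,R=tool(); M=R.as_matrix(); print(s["time"],p,"yaw x",np.degrees(np.arctan2(M[1,0],M[0,0])),"z",M[:,2],"w",s["gripper_width"],s["grasp_force"],"F",np.array(s["contact_force"])); return p,R
def go(x,y,z):
    p,R=rep(); print("tool shift cm",R.inv().apply(np.array([x,y,z])-p)*100)
E
python3 - <<'E'
from w import *
look([.49,-.03,.155],[.56,.05,.18],save="w1")
look([.44,-.07,.106],[.6,.08,.12])
go(.5203,.0105,.134)
E
```

```text
wrist 807 [0.5214 0.0113 0.1657] mid [0.5199 0.0108 0.1618] rng [0.0213 0.021  0.0135] ((519.8180541992188, 10.990995407104492), (18.3878116607666, 17.99668312072754), 15.97592544555664)
wrist 995 [0.5194 0.0088 0.1128] mid [0.5216 0.0091 0.113 ] rng [0.1127 0.1119 0.0139] ((521.568115234375, 8.940147399902344), (94.9919204711914, 94.95423126220703), 16.500051498413086)
3.2167 [0.5209 0.0088 0.2313] yaw x 15.450404909476218 z [-0.     -0.0002 -1.    ] w 0.9952142130423464 0.0 F [ 0.6269  0.275  -0.2597]
tool shift cm [-0.0091 -0.1822  9.7311]
```

View pics/w1.png

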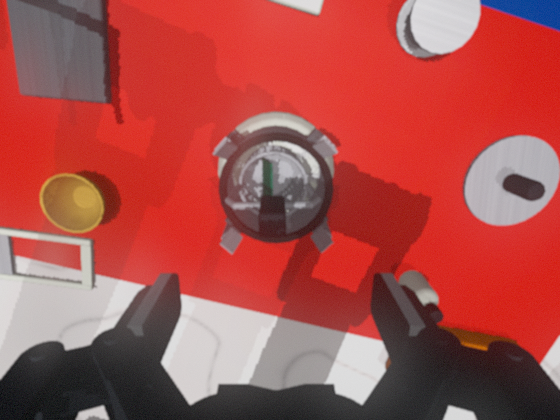

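Call:
{"method": "jog_arm", "body": {"moves": [[[8.5,0,-0.2,2,0,0,0],[8.5,0,0,2,0,0,0],[8.5,0,0,2,0,0,0],[8.5,0,0,2,0,0,0],[8.5,0,0,1,0,0,0],[8.5,0,0,0.7,0,0,0],[8.5,0,0,0,0,0,0],[0,0,0,0,0,0,0],[0,0,0,0,0,0,0],[0,0,0,0,0,0,0],[0,0,0,0,0,0,0],[0,0,0,0,0,0,0],[0,0,0,0,0,0,0],[0,0,0,0,0,0,0],[0,0,0,0,0,0,0],[0,0,0,0,0,0,0],[0,0,0,0,0,0,0]]]}}

```text
time: 4.63
tool_pos: [0.521, 0.0115, 0.135]
tool_rot: [-0.0, 0.991, 0.134, 0.001]
contact_force: [-0.0, 2.3, 4.7]
gripper_width: 0.198
grasp_force: 59.1
```

Call:
{"method": "jog_arm", "body": {"moves": [[[0,0,0,-1,0,0,0],[0,0,0,-1,0,0,0],[0,0,0,-1,0,0,0],[0,0,0,-1,0,0,0],[0,0,0,-1,0,0,0],[0,0,0,-1,0,0,0],[0,0,0,-1,0,0,0],[0,0,0,-1,0,0,0],[0,0,0,-1,0,0,0],[0,0,0,-1,0,0,0],[0,0,0,-1,0,0,0],[0,0,0,-1,0,0,0],[0,0,0,0,0,0,0.1],[0,0,0,0,0,0,0],[0,0,0,0,0,0,0]]]}}

```text
time: 5.88
tool_pos: [0.5205, 0.0114, 0.2546]
tool_rot: [-0.0, 0.996, 0.085, -0.0]
contact_force: [-0.7, 0.1, -0.5]
gripper_width: 0.2
grasp_force: 58.6
```

```bash
python3 - <<'E'
from w import *
go(.4994,.2307,.256)
look([.48,-.05,.22],[.56,.07,.245],("wrist","side","top"),save="w2")
look([.5,.15,.03],[.72,.36,.2])
look([.5,.2,.205],[.68,.3,.245])
E
```

```text
5.8833 [0.5205 0.0114 0.2546] yaw x 9.798907827694089 z [-0.0001  0.     -1.    ] w 0.20046488791123904 58.603066205978394 F [-0.6763  0.0815 -0.4854]
tool shift cm [  1.6502 -21.9726  -0.1439]
wrist 615 [0.5213 0.0106 0.2347] mid [0.5203 0.0106 0.2325] rng [0.0176 0.0756 0.0249] ((520.04296875, 10.545066833496094), (5.5310211181640625, 76.93223571777344), 10.235347747802734)
side 41 [ 0.5213 -0.0043  0.2334] mid [0.5201 0.0082 0.2324] rng [0.0189 0.0742 0.0244] ((518.3089599609375, 8.084068298339844), (6.591683387756348, 75.77961730957031), 13.823711395263672)
top 19 [0.5136 0.0439 0.237 ] mid [0.5135 0.042  0.2338] rng [0.0049 0.0153 0.0223] ((514.6141967773438, 42.2553825378418), (4.152037620544434, 15.227947235107422), 18.95048713684082)
wrist 765 [0.6181 0.2476 0.0666] mid [0.6183 0.2488 0.0648] rng [0.012  0.0082 0.0694] ((618.100341796875, 248.6182861328125), (7.741743087768555, 11.924877166748047), 85.6825942993164)
wrist none
```

Call:
{"method": "jog_arm", "body": {"moves": [[[0,0,-2.2,0,0,0,0],[0,0,-2.2,0,0,0,0],[0,0,-2.2,0,0,0,0],[0,0,-2.2,0,0,0,0],[0,0,-2.2,0,0,0,0],[0,0,-2.2,0,0,0,0],[0,0,-2.2,0,0,0,0],[0,0,-2.2,0,0,0,0],[0,0,-2.2,0,0,0,0],[0,0,-2.2,0,0,0,0],[0,0,0,0,0,0,0],[0,0,0,0,0,0,0],[0,0,0,0,0,0,0]]]}}

```text
time: 7.22
tool_pos: [0.4836, 0.2278, 0.2541]
tool_rot: [0.0, 0.996, 0.084, -0.0]
contact_force: [0.4, -0.7, -1.5]
gripper_width: 0.202
grasp_force: 59.1
```

```bash
python3 - <<'E'
from w import *
go(.5586,.2406,.256)
look([.43,.15,.238],[.52,.31,.25],("side","top"),save="s3")
look([.525,.2,.205],[.68,.3,.245],("wrist","side","top"),save="w3")
import cv2
a=cv2.imread("pics/s3.png")[90:210,200:330];a=cv2.resize(a,(520,480),interpolation=2);cv2.imwrite("pics/c3.png",a)
b=cv2.imread("pics/w3.png");cv2.imwrite("pics/c3.png",np.hstack([cv2.resize(b,(400,300)),cv2.resize(a,(400,300))]))
E
```

```text
7.2167 [0.4836 0.2278 0.2541] yaw x 9.694255676657553 z [-0.0003 -0.0006 -1.    ] w 0.20156051711242495 59.07186806201935 F [ 0.381  -0.7358 -1.5019]
tool shift cm [ 7.6087  0.0038 -0.1973]
side 29 [0.4861 0.2057 0.2452] mid [0.4844 0.2064 0.2444] rng [0.0129 0.0298 0.0099] ((487.73504638671875, 207.2546844482422), (11.815028190612793, 31.11031150817871), 17.869787216186523)
top 37 [0.4866 0.2051 0.2452] mid [0.4839 0.2094 0.2447] rng [0.0161 0.0316 0.0107] ((484.4682922363281, 210.46624755859375), (6.791208744049072, 33.87873458862305), 23.530744552612305)
wrist 2611 [0.5703 0.2439 0.2223] mid [0.5676 0.2435 0.223 ] rng [0.0723 0.0195 0.0175] ((567.4515991210938, 243.4428253173828), (72.64537048339844, 8.04035758972168), 10.007473945617676)
side 135 [0.5829 0.2433 0.22  ] mid [0.5785 0.2456 0.2184] rng [0.0915 0.0259 0.0258] ((579.211669921875, 241.80690002441406), (92.73465728759766, 13.915301322937012), 12.477335929870605)
top 188 [0.5856 0.2475 0.221 ] mid [0.581  0.2476 0.2171] rng [0.0867 0.0216 0.0242] ((580.9517822265625, 247.75167846679688), (88.70329284667969, 11.076974868774414), 8.383769989013672)
```

View pics/c3.png

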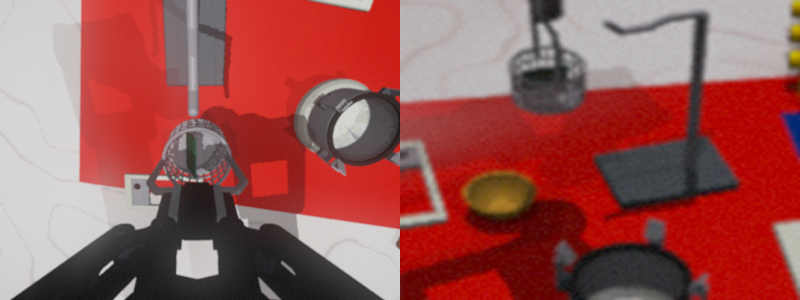

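The arm of the hook (wrist view, left, at about (193,100)) lines up with the middle of the bail. I'll move the bar over the tip.

Call:
{"method": "jog_arm", "body": {"moves": [[[0,0,0,-0.4,0,0,0],[0,1.2,0,0,0,0,0],[0,1.2,0,0,0,0,0],[0,1.2,0,0,0,0,0],[0,1.2,0,0,0,0,0],[0,1.2,0,0,0,0,0],[0,1.5,0,0,0,0,0],[0,0,0,0,0,0,0],[0,0,0,0,0,0,0],[0,0,0,0.7,0,0,0],[0,0,0,0.7,0,0,0],[0,0,0,0.5,0,0,0],[0,0,0,0.3,0,0,0],[0,0,0,0.2,0,0,0],[0,0,0,0,0,0,0],[0,0,0,0,0,0,0]]]}}

```text
time: 8.8
tool_pos: [0.5574, 0.2408, 0.2343]
tool_rot: [0.0, 0.996, 0.084, -0.0]
contact_force: [-0.1, 0.3, -0.8]
gripper_width: 0.198
grasp_force: 59.1
```

```bash
python3 - <<'E'
from w import *
go(.5586,.2406,.231)
E
```

```text
8.8 [0.5574 0.2408 0.2343] yaw x 9.677409130536809 z [-0.0001 -0.     -1.    ] w 0.1984860800237676 59.06676113605499 F [-0.0523  0.2587 -0.8138]
tool shift cm [0.1125 0.0429 0.3277]
```

Call:
{"method": "jog_arm", "body": {"moves": [[[0,0.1,0,0.15,0,0,0],[0,0,0,0.1,0,0,0],[0,0,0,0.1,0,0,0],[0,0,0,0,0,0,0],[0,0,0,0,0,0,0]]]}}

```text
time: 9.22
tool_pos: [0.5589, 0.2411, 0.2316]
tool_rot: [-0.0, 0.996, 0.084, 0.001]
contact_force: [-0.2, -0.2, 1.3]
gripper_width: 0.2
grasp_force: 59.5
```

Call:
{"method": "jog_arm", "body": {"moves": [[[0,0,0,0.1,0,0,0],[0,0,0,0,0,0,0],[0,0,0,0,0,0,0]]]}}

```text
time: 9.47
tool_pos: [0.5589, 0.2411, 0.2313]
tool_rot: [-0.0, 0.996, 0.084, 0.001]
contact_force: [-2.3, -0.8, 5.3]
gripper_width: 0.206
grasp_force: 60.0
```

Call:
{"method": "jog_arm", "body": {"moves": [[[4,0,0,0,0,0,0],[4,0,0,0,0,0,0],[4,0,0,0,0,0,0],[4,0,0,0,0,0,0],[4,0,0,0,0,0,0],[4,0,0,0,0,0,0],[4,0,0,-0.5,0,0,0],[4,0,0,-1,0,0,0],[4,0,0,-1.5,0,0,0],[4,0,0,-1.5,0,0,0],[4,0,0,-1.5,0,0,0],[4,0,0,-1.5,0,0,0],[4,0,0,0,0,0,0],[4,0,0,0,0,0,0]]]}}

```text
time: 10.63
tool_pos: [0.5593, 0.2412, 0.3071]
tool_rot: [-0.0, 0.996, 0.084, 0.002]
contact_force: [-0.4, -0.0, -0.8]
gripper_width: 0.47
grasp_force: 0.0
```

```bash
python3 - <<'E'
from w import *
go(.5785,-.25,.31)
look([.5,.18,.235],[.61,.3,.275],("wrist","side","top"),save="w4")
f=grab_frame("side");a=cv2.resize(f["color"][90:210,220:350],(400,300),interpolation=2)
cv2.imwrite("pics/c4.png",np.hstack([cv2.resize(cv2.imread("pics/w4.png"),(400,300)),a]))
E
```

```text
10.6333 [0.5593 0.2412 0.3071] yaw x 9.671958184127497 z [ 0.0035  0.0011 -1.    ] w 0.47004237746256566 0.0 F [-0.4338 -0.0151 -0.7723]
tool shift cm [-6.3539 48.745  -0.334 ]
wrist 1183 [0.5621 0.2393 0.2585] mid [0.5591 0.239  0.2502] rng [0.0199 0.0202 0.0303] ((559.1807861328125, 238.73570251464844), (18.099462509155273, 17.84617805480957), 11.223862648010254)
side 104 [0.5585 0.2329 0.2526] mid [0.5584 0.2361 0.2502] rng [0.0189 0.0212 0.0291] ((558.7399291992188, 236.01597595214844), (17.810651779174805, 20.097057342529297), 6.182218074798584)
top 142 [0.5578 0.2384 0.2563] mid [0.5596 0.2402 0.2515] rng [0.0197 0.0194 0.0329] ((559.7733764648438, 239.9747772216797), (18.93203353881836, 18.49147605895996), 9.284125328063965)
```

View pics/c4.png

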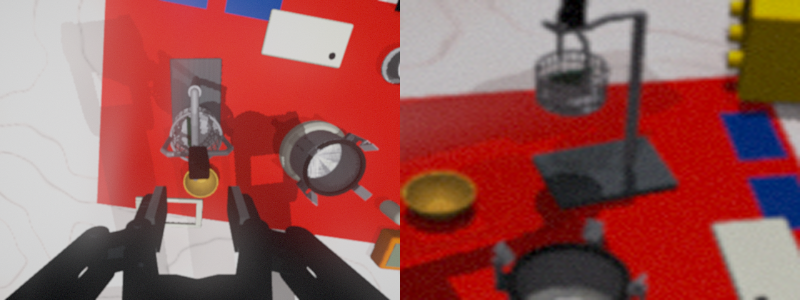

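The basket hangs on the hook, level, with the fingers clear. Next is the lid.

Call:
{"method": "jog_arm", "body": {"moves": [[[6,-0.42,3.25,0,0,0,0],[6,-0.42,3.25,0,0,0,0],[6,-0.42,3.25,0,0,0,0],[6,-0.42,3.25,0,0,0,0],[6,-0.42,3.25,0,0,0,0],[6,-0.42,3.25,0,0,0,0],[6,-0.42,3.25,0,0,0,0],[6,-0.42,3.25,0,0,0,0],[6,-0.42,3.25,0,0,0,0],[6,-0.42,3.25,0,0,0,0],[6,-0.42,3.25,0,0,0,0],[6,-0.42,3.25,0,0,0,0],[6,-0.42,3.25,0,0,0,0],[6,-0.42,3.25,0,0,0,0],[6,-0.42,3.25,0,0,0,0],[6,0,0,4,0,0,0],[6,0,0,4,0,0,0],[6,0,0,4,0,0,0],[6,0,0,0,0,0,0],[6,0,0,0,0,0,0]]]}}

```text
time: 12.5
tool_pos: [0.5762, -0.249, 0.1809]
tool_rot: [-0.002, 0.996, 0.084, -0.003]
contact_force: [0.8, -0.5, 0.1]
gripper_width: 0.703
grasp_force: 0.0
```

```bash
python3 - <<'E'
from w import *
look([.54,-.3,.035],[.61,-.2,.055])
look([.5,-.35,.0035],[.65,-.15,.009])
go(.5785,-.25,.0095)
E
```

```text
wrist 495 [ 0.5795 -0.2506  0.0428] mid [ 0.5782 -0.2508  0.0406] rng [0.0212 0.0212 0.0108] ((578.53955078125, -251.10646057128906), (20.885181427001953, 21.001293182373047), 10.451973915100098)
wrist 7916 [ 0.5807 -0.2505  0.0059] mid [ 0.5857 -0.2509  0.0061] rng [0.1192 0.1035 0.0051] ((580.4926147460938, -250.3284454345703), (108.93311309814453, 103.26910400390625), 13.226861000061035)
12.6 [ 0.5795 -0.2506  0.1874] yaw x 9.688271809056701 z [ 0.0028 -0.0016 -1.    ] w 0.7033054752405972 0.0 F [0.0331 0.0007 0.5544]
tool shift cm [-0.1295 -0.1148 17.7889]
```

Call:
{"method": "jog_arm", "body": {"moves": [[[6,-0.1,0,3.5,0,0,0],[6,0,0,3.5,0,0,0],[6,0,0,3,0,0,0],[6,0,0,3,0,0,0],[6,0,0,2,0,0,0],[6,0,0,1,0,0,0],[6,0,0,0.8,0,0,0],[6,0,0,0,0,0,0],[6,0,0,0,0,0,0],[6,0,0,0,0,0,0]]]}}

```text
time: 13.43
tool_pos: [0.5791, -0.2513, 0.0195]
tool_rot: [0.001, 0.996, 0.084, 0.002]
contact_force: [0.1, -0.3, -0.2]
gripper_width: 0.702
grasp_force: 0.0
```

```bash
python3 - <<'E'
from w import *
go(.5785,-.2505,.0095)
E
```

```text
13.4333 [ 0.5791 -0.2513  0.0195] yaw x 9.676878172586347 z [ 0.0037 -0.0022 -1.    ] w 0.7024753479332656 0.0 F [ 0.0724 -0.2569 -0.2385]
tool shift cm [-0.047  -0.0919  0.9947]
```

Call:
{"method": "jog_arm", "body": {"moves": [[[6,0,-0.1,0.5,0,0,0],[6,0,0,0.45,0,0,0],[6,0,0,0,0,0,0],[0,0,0,0,0,0,0],[0,0,0,0,0,0,0],[0,0,0,0,0,0,0],[0,0,0,0,0,0,0],[0,0,0,0,0,0,0],[0,0,0,0,0,0,0],[0,0,0,0,0,0,0],[0,0,0,0,0,0,0]]]}}

```text
time: 14.35
tool_pos: [0.5774, -0.2495, 0.0076]
tool_rot: [0.0, 0.996, 0.084, 0.0]
contact_force: [0.5, 0.0, 2.2]
gripper_width: 0.238
grasp_force: 58.7
```

Call:
{"method": "jog_arm", "body": {"moves": [[[0,0,0,-1,0,0,0],[0,0,0,-2,0,0,0],[0,0,0,-2.5,0,0,0],[0,0,0,-2.5,0,0,0],[0,0,0,-2.5,0,0,0],[0,0,0,-2.5,0,0,0],[0,0,0,-2,0,0,0],[0,0,0,-1,0,0,0],[0,0,0,0,0,0,0],[0,0,0,0,0,0,0]]]}}

```text
time: 15.18
tool_pos: [0.577, -0.2492, 0.167]
tool_rot: [-0.0, 0.996, 0.084, -0.0]
contact_force: [0.8, -0.1, -1.9]
gripper_width: 0.242
grasp_force: 58.7
```

```bash
python3 - <<'E'
from w import *
f=grab_frame("side"); P=pts(f)
Q=P[(P[:,2]>.13)&(np.hypot(P[:,0]-.578,P[:,1]+.25)<.06)&(P[:,2]<.175)]
A=np.c_[Q[:,:2]-[.578,-.25],np.ones(len(Q))]
w=np.ones(len(Q),bool)
for _ in range(6):
    k=np.linalg.lstsq(A[w],Q[w,2],rcond=None)[0]; w=abs(A@k-Q[:,2])<.003
print("plane",k,w.sum(),(Q[w].min(0)+Q[w].max(0))/2,np.ptp(Q[w],0))
go(.522,.0095,.175)
E
```

```text
plane [-0.0018  0.0019  0.1651] 1238 [ 0.5781 -0.2509  0.165 ] [0.1027 0.1039 0.0059]
15.2333 [ 0.5763 -0.2489  0.1656] yaw x 9.673279812269074 z [-0.0022  0.0013 -1.    ] w 0.24356089146719748 58.684855699539185 F [ 1.0342  0.808  -2.1207]
tool shift cm [ -1.0151 -26.3831  -0.8925]
```

Call:
{"method": "jog_arm", "body": {"moves": [[[0,-0.09,-2.2,0,0,0,0],[0,-0.09,-2.2,0,0,0,0],[0,-0.09,-2.2,0,0,0,0],[0,-0.09,-2.2,0,0,0,0],[0,-0.09,-2.2,0,0,0,0],[0,-0.09,-2.2,0,0,0,0],[0,-0.09,-2.2,0,0,0,0],[0,-0.09,-2.2,0,0,0,0],[0,-0.09,-2.2,0,0,0,0],[0,-0.09,-2.2,0,0,0,0],[0,-0.09,-2.2,0,0,0,0],[0,-0.09,-2.2,0,0,0,0],[0,0,0,0,0,0,0],[0,0,0,0,0,0,0],[0,0,0,0,0,0,0]]]}}

```text
time: 16.48
tool_pos: [0.5214, 0.0089, 0.1657]
tool_rot: [-0.0, 0.996, 0.084, -0.001]
contact_force: [0.7, -0.0, -2.3]
gripper_width: 0.242
grasp_force: 59.0
```

```bash
cat > lid.py <<'E'
from w import *
from scipy.optimize import least_squares
p,R=rep()
for c in("side","top","wrist"):
    f=grab_frame(c); P=pts(f)
    Q=P[(abs(P[:,2]-p[2]+.004)<.012)&(np.hypot(P[:,0]-p[0],P[:,1]-p[1])<.065)]
    w=np.ones(len(Q),bool); A=np.c_[Q[:,:2]-p[:2],np.ones(len(Q))]
    for _ in range(8):
        k=np.linalg.lstsq(A[w],Q[w,2],rcond=None)[0]; w=abs(A@k-Q[:,2])<.003
    Q=Q[w]; h=cv2.convexHull((Q[:,:2]*1000).astype(np.float32))[:,0]
    r=least_squares(lambda a:np.hypot(*(h-a).T)-52,p[:2]*1000,loss="soft_l1").x
    C=P[(P[:,2]>.106)&(P[:,2]<.12)&(np.hypot(P[:,0]-.522,P[:,1]-.009)<.07)]
    print(c,"plane",k,len(Q),"lid",r,"clips",cv2.minAreaRect(C[:,:2].astype(np.float32)*1000) if len(C)>5 else 0,len(C))
go(.522,.0095,.13)
E
python3 lid.py
```

```text
16.4833 [0.5214 0.0089 0.1657] yaw x 9.682622200852547 z [-0.0026 -0.0001 -1.    ] w 0.24219788661930353 58.99599373340607 F [ 0.7289 -0.0495 -2.2746]
side plane [-0.0005  0.0031  0.1638] 845 lid [522.694    7.1724] clips ((510.0907287597656, -14.587127685546875), (68.60218811035156, 121.08001708984375), 62.7630729675293) 47
top plane [-0.0094  0.0085  0.1639] 368 lid [527.7578   9.2298] clips ((496.21942138671875, -38.304161071777344), (7.122710227966309, 12.650338172912598), 62.84365463256836) 19
wrist plane [-0.002  -0.0006  0.1648] 21822 lid [522.2758   7.5176] clips ((560.2387084960938, 20.033164978027344), (15.411148071289062, 94.9335708618164), 16.101051330566406) 682
16.6333 [0.5221 0.0083 0.1667] yaw x 9.603224680816801 z [-0.001 -0.    -1.   ] w 0.2422525943961506 58.99614751338959 F [-0.0837 -0.4667 -2.429 ]
tool shift cm [ 0.0166 -0.1176  3.6696]
```

Call:
{"method": "jog_arm", "body": {"moves": [[[0,0,-0.1,1,0,0,0],[0,0,0,1,0,0,0],[0,0,0,1,0,0,0],[0,0,0,0.8,0,0,0],[0,0,0,0.6,0,0,0],[0,0,0,0.4,0,0,0],[0,0,0,0.2,0,0,0],[0,0,0,0,0,0,0],[0,0,0,0,0,0,0]]]}}

```text
time: 17.38
tool_pos: [0.5223, 0.0101, 0.1176]
tool_rot: [0.0, 0.996, 0.084, 0.0]
contact_force: [0.5, -0.0, -1.8]
gripper_width: 0.238
grasp_force: 59.0
```

Call:
{"method": "jog_arm", "body": {"moves": [[[0,0,0,0.2,0,0,0],[0,0,0,0.2,0,0,0],[0,0,0,0,0,0,0],[0,0,0,0,0,0,0]]]}}

```text
time: 17.72
tool_pos: [0.5219, 0.01, 0.1134]
tool_rot: [0.0, 0.996, 0.084, -0.0]
contact_force: [-1.8, 0.5, -1.2]
gripper_width: 0.242
grasp_force: 58.9
```

Call:
{"method": "jog_arm", "body": {"moves": [[[0,0,0,0.2,0,0,0],[0,0,0,0.2,0,0,0],[0,0,0,0,0,0,0],[0,0,0,0,0,0,0]]]}}

```text
time: 18.05
tool_pos: [0.5228, 0.01, 0.1106]
tool_rot: [0.0, 0.996, 0.084, 0.001]
contact_force: [-2.3, 0.1, 4.8]
gripper_width: 0.243
grasp_force: 60.0
```

Call:
{"method": "jog_arm", "body": {"moves": [[[0,0,0,0.15,0,0,0],[0,0,0,0.15,0,0,0],[0,0,0,0,0,0,0],[0,0,0,0,0,0,0]]]}}

```text
time: 18.38
tool_pos: [0.5237, 0.01, 0.1083]
tool_rot: [0.0, 0.996, 0.084, 0.002]
contact_force: [0.2, 0.8, 3.9]
gripper_width: 0.24
grasp_force: 59.4
```

Call:
{"method": "jog_arm", "body": {"moves": [[[0,0,0,0.15,0,0,0],[0,0,0,0.15,0,0,0],[0,0,0,0,0,0,0],[0,0,0,0,0,0,0]]]}}

```text
time: 18.72
tool_pos: [0.5211, 0.0102, 0.1018]
tool_rot: [-0.0, 0.996, 0.084, -0.001]
contact_force: [0.3, 0.0, -3.7]
gripper_width: 0.24
grasp_force: 58.8
```

Call:
{"method": "jog_arm", "body": {"moves": [[[0,0,0,0.15,0,0,0],[0,0,0,0.15,0,0,0],[0,0,0,0,0,0,0],[0,0,0,0,0,0,0]]]}}

```text
time: 19.05
tool_pos: [0.5218, 0.0101, 0.1005]
tool_rot: [-0.0, 0.996, 0.084, -0.0]
contact_force: [-1.9, -0.4, 2.7]
gripper_width: 0.242
grasp_force: 59.5
```

Call:
{"method": "jog_arm", "body": {"moves": [[[0,0,0,0.1,0,0,0],[0,0,0,0.1,0,0,0],[0,0,0,0,0,0,0],[0,0,0,0,0,0,0]]]}}

```text
time: 19.38
tool_pos: [0.5221, 0.0101, 0.0989]
tool_rot: [-0.0, 0.996, 0.084, 0.0]
contact_force: [-4.5, 0.4, 4.7]
gripper_width: 0.239
grasp_force: 59.6
```

Call:
{"method": "jog_arm", "body": {"moves": [[[0,0,0,0.1,0,0,0],[0,0,0,0,0,0,0],[0,0,0,0,0,0,0],[0,0,0,0,0,0,0]]]}}

```text
time: 19.72
tool_pos: [0.5222, 0.0101, 0.0982]
tool_rot: [-0.0, 0.996, 0.084, 0.0]
contact_force: [-5.1, 0.6, 6.9]
gripper_width: 0.244
grasp_force: 59.6
```

```bash
python3 lid.py; python3 - <<'E'
from w import *
f=grab_frame("wrist");g=grab_frame("side")
cv2.imwrite("pics/c5.png",np.hstack([cv2.resize(f["color"],(400,300)),cv2.resize(g["color"][90:240,190:390],(400,300),interpolation=2)]))
E
```

```text
19.7167 [0.5222 0.0101 0.0982] yaw x 9.673761956116362 z [ 0.      0.0001 -1.    ] w 0.24366439178440577 59.62248623371124 F [-5.0779  0.6398  6.9442]
side plane [ 0.0022 -0.0005  0.0961] 756 lid [523.5222   6.782 ] clips ((509.5640869140625, -15.09332275390625), (68.47770690917969, 121.05944061279297), 61.68928909301758) 98
top plane [-0.0577 -0.0123  0.0955] 240 lid [514.2777   5.6671] clips ((518.9269409179688, 13.820384979248047), (121.48331451416016, 13.191304206848145), 66.01417541503906) 22
wrist plane [-0.0018 -0.0006  0.0966] 21393 lid [522.8707   9.1231] clips ((545.739501953125, 15.717491149902344), (45.065799713134766, 95.24577331542969), 16.3896484375) 3285
19.8667 [0.5222 0.0101 0.0982] yaw x 9.671285755456818 z [ 0.0001  0.     -1.    ] w 0.2364542335854014 59.6218478679657 F [-4.9993  0.1946  7.7164]
tool shift cm [-0.0252  0.0546 -3.1814]
```

View pics/c5.png

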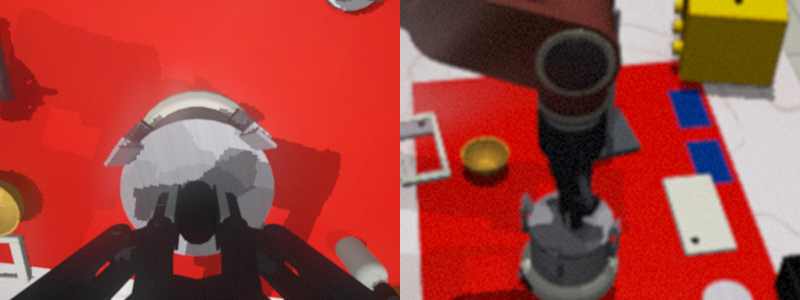

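The wrist view shows the disc under both visible clips, at (130,145) and (265,140). It is level, and the height puts the gasket squeeze at about 3.5 mm. I'll add a little margin.

Call:
{"method": "jog_arm", "body": {"moves": [[[0,-0.05,0,0.1,0,0,0],[0,0,0,0,0,0,0],[0,0,0,0,0,0,0],[0,0,0,0,0,0,0],[0,0,0,0,0,0,0],[0,0,0,0,0,0,0]]]}}

```text
time: 20.47
tool_pos: [0.5221, 0.0101, 0.0976]
tool_rot: [-0.0, 0.996, 0.084, 0.001]
contact_force: [-3.6, 0.5, 8.1]
gripper_width: 0.245
grasp_force: 59.8
```

```bash
python3 - <<'E'
from w import *
rep()
look([.5,.18,.235],[.61,.3,.275],("side","top"))
print(job_done())
E
```

```text
20.4667 [0.5221 0.0101 0.0976] yaw x 9.675529804545272 z [ 0.0013  0.0002 -1.    ] w 0.24465094775988377 59.756044149398804 F [-3.5574  0.5285  8.1233]
side none
top 143 [0.5581 0.2385 0.2571] mid [0.5596 0.2406 0.2509] rng [0.02  0.02  0.031] ((559.5944213867188, 240.28794860839844), (18.108760833740234, 18.36653709411621), 12.405089378356934)
the job is handed in; nothing more can be done
None
```

I handed the job in at about 20.5 s. The basket hangs free on the hook, and the lid measured as snapped under the clips (two seen directly) and is still held down by its knob at about 8 N. The hand-in returned no verdict.

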